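# Clear the anvil and bring the rebound-test ball

### The arm

A 7-joint arm with a two-finger parallel gripper is mounted at the origin on the work surface. World frame = base frame: x ahead of the robot, y to its left, z up, the work surface at z = 0. Lengths are in m, angles in rad, forces in N, time in s.
With the tool pointing down it reaches from about 0.4 to 0.85 m from the base axis. Payload 10.4 kg.
Tool frame: the origin (TCP) lies midway between the tips of the shut fingers; the grasp point (between the pads) lies 19 mm behind it; z points along the fingers, y is the line along which they close (so a half turn about z gives the same grasp; the last joint's range is limited). The gripper opens to 87 mm and grips with 3 to 60 N. Pads are 19 mm wide; open, the fingers measure 117 mm over their backs; the gripper's body (75 mm by 190 mm) begins 51 mm behind the grasp point.
Start: joints at [-0.023, 0.332, -0.065, 1.46, 0.022, 1.35, -0.088], TCP at [0.625, 0, 0.223] pointing down, gripper open.
Joint ranges: [-2.6, 2.6], [-0.5, 2.12], [-1.47, 1.34], [0.16, 2.42], [-1.27, 4.41], [0.06, 2.06], [-2.6, 2.6]. Speed limits (rad/s): [2.22, 2.22, 2.79, 2.79, 3.14, 3.14, 3.14].

### API

Orientations are given as a unit quaternion [x, y, z, w].
In Python, from bench import r gives the robot as it stands.
- The arm moves only by the tool arm_command, never from a script. Its arguments are lists of equal length, an entry for each row: "xyz": the shift along the world's x, y, z in m, a list of three; "rot": the turn, a rotation vector about the world's x, y, z in rad, a list of three. In form: {"xyz": [[tx, ty, tz], ...], "rot": [[ax, ay, az], ...]}. A call has 1 to 20 rows; each row is the pose to reach, as a shift and turn from the pose commanded when the call began; what a row does not reach only later rows make up. A row lasts 1/12 s, in which the tool goes at most 41.7 mm and 7.16 degrees, less where a joint would pass 70% of its speed; a pose out of reach is approached as far as the arm can. A call with a gripper value outside its range is refused whole. "grip" is the opening, from 0 (shut) to 1 (fully open), set as the call begins (left out, the last holds). The fingers move at their own pace and stop on an object; "squeeze" is the grip in N (left out, the last holds). Time passes only in rows, so rows that repeat a pose let the fingers close. It gives the time, the measured TCP pose, the force, the opening and the grip force at its end, in the units of the state.
- r.read_state(): the state, without advancing time (a new reading comes with each control period).
- r.camera(name): name is "scene" or "side" or "wrist"; returns the picture (384x512x3 uint8, red, green, blue); there is no depth.
- r.camera_model(name): a dict with "fx", "fy", "cx", "cy" (pixels), "T" (4x4, takes a point from camera to world coordinates). Camera axes: x right, y up, looking along -z (the intrinsics and any distortion apply to the point x, -y, -z); pixel columns grow to the right and rows downward; lengths in m; the calibration is good to about 2 mm. A picture is of the moment at which its call begins: read the wrist's pose just before it. camera_model takes no time and is no camera call; for the wrist camera it gives the pose at the moment of the call.
- r.close_job(): hands the job in; it is judged then, once.
Trained networks look in the newest picture that a camera, given by its name, has taken for a name from the list of things; names that differ only in an ending like _2 or _b are one class to them, and where a whole thing is asked for, a point or a joint stands for the part that bears it (a point fixed in the world has none). Each returns a list of dicts, best first, with "conf" (0 to 1); they miss things now and then, are a little off and sometimes report something else, mostly with a low value. They report only what shows in the picture. A call takes as long as a camera call.
- r.look_for(label, camera): "at" ([x, y, z] in m, in the coordinates of the camera as it stood for that picture, good to about 4 mm: the middle of the surface that is visible of it).
- r.spot_point(label, camera): "at" ([x, y, z] in m, in the coordinates of the camera as it stood for that picture, good to about 4 mm: a listed point, or the origin of a listed thing).
The state is a dict: "time": time; "joint_positions": joint angles; "joint_vel": joint speeds; "joint_torque": joint torques, N m; "ee_pos": TCP position; "eef_rot": TCP orientation; "ft_force": force on the tool from outside, world axes, zero at the start; "torque": the same for the moment, N m; "width": finger opening in m; "grip_force": force on a finger pad.
Only numpy, scipy, OpenCV 4.12 (cv2) and the standard library are available. Lean on these libraries where they do the work, as an engineer would, in place of code of your own. Each camera call takes 0.05 s, during which the arm holds its last target. There are 200 camera calls.

### The job

Get the anvil ready for its ball rebound test: clear the two pieces off its face, putting the loose nut in the tin that holds nuts and the loose square spike in the tin that holds spikes. Then pick up the test-ball tray and carry it level to the anvil, without touching the ball or letting it out of its pocket, and finish while holding the tray level and still about 5 cm clear above the middle of the anvil's flat face, so that the instructor can take the ball; do not set it down. Leave the other tools and containers on the bench where they are.

Things in the scene. Friction and masses are not known exactly. Their poses are not given: they have to be found in the camera images.
- anvil_face (a point): Centre of the anvil's flat top face (130 mm above the bench). The face is 76 mm wide (x) and 200 mm long (y); the horn points to +y, starts beyond the face, ends 200 mm from this point and lies lower than the face. z is up. The anvil is fixed to the bench. Fixed equipment (grinder, vice, crate, drawers; up to 240 mm high) stands along the bench's sides, more than 480 mm left and right of the robot, and along its far edge, beyond x = 0.75 m.
- nut_center (a point): Centre of the loose hexagon nut, steel, 36 mm across flats, 42 mm across corners, 18 mm high, 22 mm hole, 0.11 kg, lying flat on the anvil's face, 9 mm above what it lies on. Its z is the hole's axis; one pair of flats faces along x, so flats repeat every 60 degrees about z.
- spike_center (a point): Centre of the loose square spike, a steel bar 14 mm square and 75 mm long along its x, 0.10 kg, lying on the anvil's face, 7 mm above what it lies on. From x = -37 to +15 mm it is full square, from there to +37 mm it tapers to a blunt point.
- nut_tin: The tin for nuts. Open pressed-metal parts tin fixed to the bench, 110 (x) by 160 (y) by 45 mm high, walls and floor 3 mm; its origin is the centre of its underside. The two tins are alike and told apart by their stock, which is stuck fast in the -y part of the floor (y below -20 mm, up to 39 mm above the underside): this one holds three hexagon nuts like the loose one. The rest of the floor (y from -20 to +77 mm) is empty.
- spike_tin: The tin for spikes. Open pressed-metal parts tin fixed to the bench, 110 (x) by 160 (y) by 45 mm high, walls and floor 3 mm; its origin is the centre of its underside. The two tins are alike and told apart by their stock, which is stuck fast in the -y part of the floor (y below -20 mm, up to 31 mm above the underside): this one holds four square spikes like the loose one. The rest of the floor (y from -20 to +77 mm) is empty.
- tray: The test-ball tray, loose on the bench, 0.45 kg give or take a quarter: an aluminium plate 90 (x) by 170 (y) by 10 mm thick with a steel pull handle standing on its middle. Origin: centre of the plate's underside; z up. Two round pockets 27 mm across and 3 mm deep lie in its top 62 mm from the middle, at +y (with the ball) and -y (empty).
- tray_grip (a point): Centre of the handle's bar, 46 mm above the tray's underside, same axes as the tray. The bar runs along y, 84 mm long, 12 mm wide (x) and 16 mm high, and stands on two legs 12 mm thick at y = +-36 mm; 28 mm are free between bar and plate.
- tray_pocket (a point): Centre of the floor of the tray's +y pocket, 7 mm above the tray's underside.
- ball: The loose steel test ball, 25 mm across, 64 g, resting in the tray's +y pocket, where it has about 5 mm of play each way; its origin is its centre, 19.5 mm above the tray's underside. It rolls over the pocket's rim if the tray is tipped some 40 degrees or jerked.
- hammer: Bystander, to be left where it is: hand hammer lying on its side, 290 mm long, wooden handle, steel head. Origin at its underside.
- tongs: Bystander, to be left where it is: forging tongs lying flat, 340 mm long, dark steel. Origin at its underside.
- wire_brush: Bystander, to be left where it is: wooden wire brush lying bristles down, 260 mm long, 30 mm high. Origin at its underside.
- file: Bystander, to be left where it is: flat file with wooden handle lying flat, 310 mm long. Origin at its underside.
- chisel: Bystander, to be left where it is: cold chisel lying flat, 160 mm long, 18 mm thick. Origin at its underside.
- grease_tin: Bystander, to be left where it is: low round grease tin, shut, 68 mm across, 55 mm high. Origin at its underside.
- chalk_jar: Bystander, to be left where it is: upright glass jar with steel cap, 60 mm across, 85 mm high. Origin at its underside.

How it is judged:
On the way, in this order (a step that is already met when the one before it is completed fails the run):
1. the nut lies in the nut tin and the spike in the spike tin (x of nut_center in the frame of nut_tin between -0.053 and 0.053 m and y of nut_center in the frame of nut_tin between -0.078 and 0.078 m and z of nut_center in the frame of nut_tin between 0 and 0.045 m and x of spike_center in the frame of spike_tin between -0.053 and 0.053 m and y of spike_center in the frame of spike_tin between -0.078 and 0.078 m and z of spike_center in the frame of spike_tin between 0 and 0.045 m), for 0.2 s.
2. the tray is lifted off the bench by the gripper with its ball in the pocket (height (world z) of tray above 0.04 m and contact force between the fingers and tray above 1 N and distance between ball and tray_pocket below 0.018 m), for 0.2 s.
At the end, for the whole second after the job is handed in: Nut inside the nut tin, spike inside the spike tin. The gripper alone holds the tray: middle within 40 mm of the face's middle in plan, underside 20 to 90 mm above the face, tilt under 0.09 rad, slower than 20 mm/s, ball in its pocket (all of step 1 and contact force between the fingers and tray above 1 N and horizontal distance between tray and anvil_face below 0.04 m and z of tray in the frame of anvil_face between 0.02 and 0.09 m and angle between tray's own z axis and vertical below 0.09 rad and linear speed of tray below 0.02 m/s and distance between ball and tray_pocket below 0.018 m); the arm keeps its last pose, push and grip.
It fails at once if the ball leaves its pocket (distance between ball and tray_pocket above 0.02 m).
It fails at once if the tray is tipped more than 0.35 rad (20 degrees) (angle between tray's own z axis and vertical above 0.35 rad).
It fails at once if the gripper or arm touches the ball (contact force between any of the fingers, the arm and ball above 0.3 N).
It fails at once if a bystander is moved more than 30 mm (distance of any of hammer, tongs, wire_brush, file, chisel, grease_tin, chalk_jar from where it was at the start of the episode above 0.03 m).
It also fails if it takes over 64 s, if anything falls off the work surface, if the arm or the gripper's body presses on something with over 40 N, if the wrist force passes 120 N, or if a joint passes its speed limit or range.

## Working session

There is one attempt and no reset: what is moved stays moved. The work goes in short steps, Python scripts to look and compute and a tool call to move; the robot and the scene stay as the last step left them, time stands still between calls to the robot, and variables do not carry over. Pictures are saved under pics/ and viewed, at most 10 in all, crops included, and the job is handed in when it is done.

Besides the shell and the picture viewer there is one more tool, called after ">>>" as name(argument=value, ...) on one line, values as JSON. arm_command: Moves the arm, as the interface text tells. Its arguments: {"type":"object","properties":{"xyz":{"type":"array"},"rot":{"type":"array"},"grip":{"type":"number"},"squeeze":{"type":"number"}},"required":["xyz","rot"]}

```bash
mkdir -p pics; cat > h.py <<'E'
from bench import r
import numpy as np, cv2
def W(cam,d,M=None):
    M=r.camera_model(cam) if M is None else M
    T=np.array(M["T"]); return (T@np.r_[d["at"],1])[:3]
def snap(cam,fn=None):
    M=r.camera_model(cam); im=np.array(r.camera(cam))
    if fn: cv2.imwrite("pics/"+fn,im[:,:,::-1])
    return M,im
def proj(M,p):
    c=np.linalg.inv(np.array(M["T"]))@np.r_[p,1]
    return np.array([M["cx"]+M["fx"]*c[0]/-c[2], M["cy"]+M["fy"]*(-c[1])/-c[2]])
def ray(M,u,v,z):
    T=np.array(M["T"]); d=T[:3,:3]@np.array([(u-M["cx"])/M["fx"],-(v-M["cy"])/M["fy"],-1]); o=T[:3,3]
    return o+d*(z-o[2])/d[2]
E
cat > a.py <<'E'
from h import *
s=r.read_state(); print(s["time"],s["ee_pos"],s["eef_rot"],s["width"])
ims=[]
for c in ["scene","side"]:
    M,im=snap(c,c+"0.png"); print(c,{k:v for k,v in M.items() if k!='T'},np.round(M["T"],3).tolist())
    for n in ["anvil_face","nut_center","spike_center","nut_tin","spike_tin","tray","tray_grip","ball"]:
        for d in r.spot_point(n,c)[:2]:
            p=W(c,d,M); print(n,round(d["conf"],2),np.round(p,3),np.round(proj(M,p)))
    im=im
snap("wrist","wrist0.png"); print(r.read_state()["time"])
E
python3 a.py
```

```text
0.0 [ 6.24610634e-01 -3.45142533e-05  2.21760889e-01] [ 7.07114889e-01  7.07098320e-01 -5.32860125e-04 -4.64435747e-04] 0.08727289656637877
scene {'fx': 402.83433456535835, 'fy': 402.83433456535835, 'cx': 255.46794336102144, 'cy': 196.94770661701858} [[-0.883, -0.31, 0.354, 0.894], [0.47, -0.602, 0.645, 0.66], [0.013, 0.736, 0.677, 0.783], [0.0, 0.0, 0.0, 1.0]]
anvil_face 0.82 [ 0.573 -0.006  0.129] [240. 189.]
nut_center 0.47 [ 0.562 -0.061  0.138] [234. 172.]
spike_center 0.78 [0.586 0.059 0.136] [247. 205.]
nut_tin 0.8 [0.506 0.343 0.001] [340. 319.]
nut_tin 0.73 [ 0.634 -0.251  0.01 ] [185. 177.]
spike_tin 0.65 [ 0.637 -0.257  0.022] [183. 173.]
spike_tin 0.64 [ 0.428 -0.302  0.   ] [240. 152.]
tray 0.72 [ 0.626 -0.316 -0.001] [181. 167.]
tray_grip 0.88 [ 0.627 -0.316  0.047] [179. 154.]
tray_grip 0.7 [ 0.626 -0.316 -0.003] [181. 167.]
ball 0.46 [ 0.638 -0.258  0.021] [183. 173.]
side {'fx': 456.50237319685004, 'fy': 456.50237319685004, 'cx': 252.54226811570845, 'cy': 184.62871205209115} [[0.961, 0.193, -0.196, 0.306], [-0.275, 0.661, -0.698, -0.756], [-0.005, 0.725, 0.689, 0.905], [0.0, 0.0, 0.0, 1.0]]
anvil_face 0.94 [ 0.577 -0.008  0.135] [277. 189.]
anvil_face 0.17 [ 0.637 -0.255  0.006] [335. 298.]
nut_center 0.54 [ 0.56  -0.061  0.135] [277. 206.]
nut_center 0.52 [ 0.637 -0.255  0.019] [335. 295.]
spike_center 0.75 [0.584 0.053 0.141] [272. 171.]
nut_tin 0.66 [0.508 0.336 0.005] [220. 150.]
spike_tin 0.63 [ 0.43  -0.301  0.002] [252. 341.]
tray 0.69 [ 0.631 -0.318  0.045] [346. 313.]
tray 0.61 [ 0.621 -0.316  0.004] [339. 323.]
tray_grip 0.67 [ 0.63  -0.322  0.045] [346. 315.]
ball 0.64 [ 0.634 -0.255  0.022] [334. 294.]
0.95
```

```bash
python3 - <<'E'
import cv2,numpy as np
a=cv2.imread('pics/scene0.png');b=cv2.imread('pics/side0.png');c=cv2.imread('pics/wrist0.png')
cv2.imwrite('pics/v1.png',cv2.resize(a,(800,600),interpolation=cv2.INTER_CUBIC))
cv2.imwrite('pics/v2.png',cv2.resize(b,(800,600),interpolation=cv2.INTER_CUBIC))
cv2.imwrite('pics/v3.png',c)
E
```

```text
(no output)
```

View pics/v1.png

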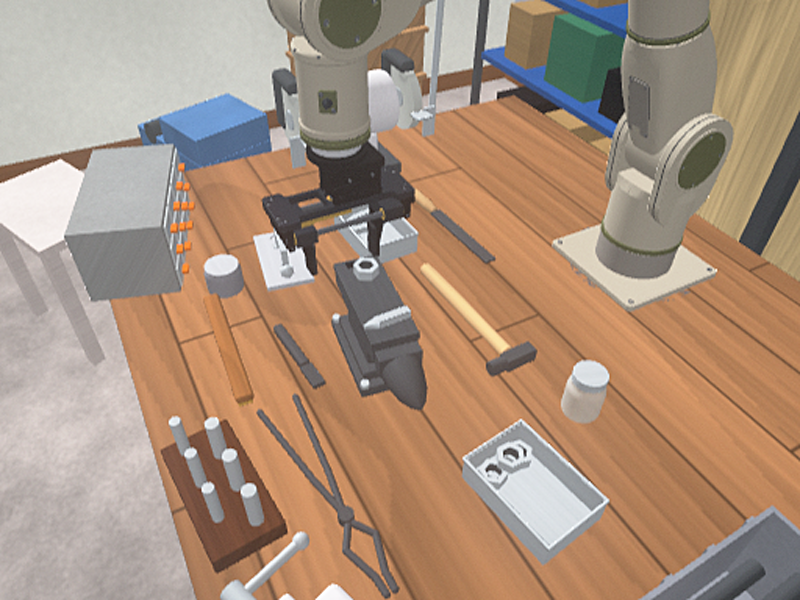

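View pics/v2.png

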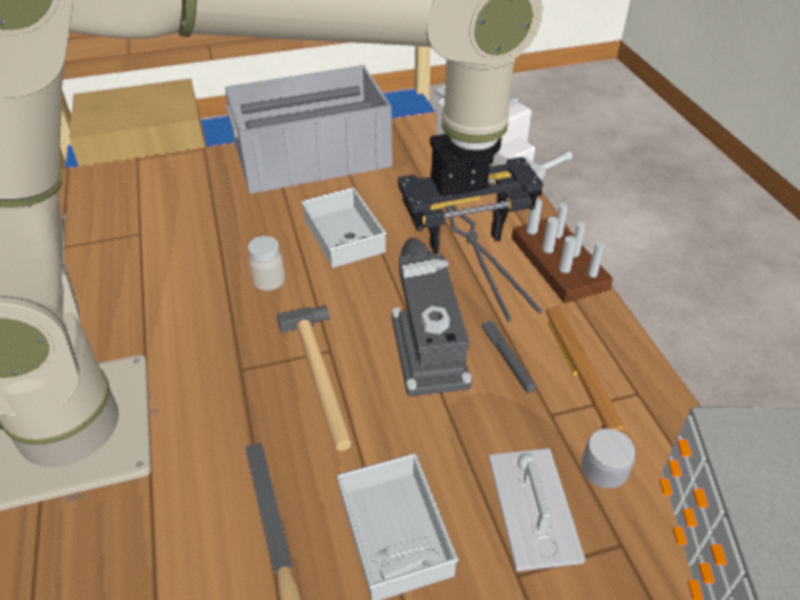

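View pics/v3.png

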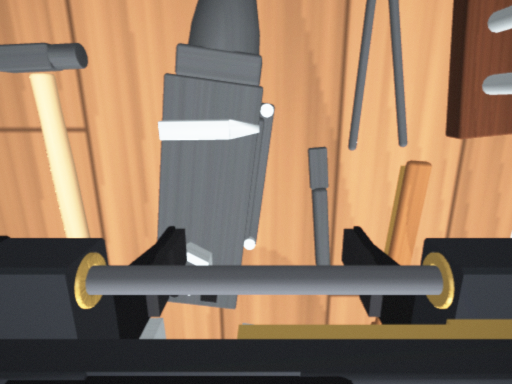

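The scene picture shows the nut tin at (530,490) and the tray with its ball at (285,268). The side picture shows the spike tin at (398,525), the nut on the anvil at (435,320) and the spike at (425,268). The network positions agree with this. The wrist view shows the spike at (210,130) and the nut hidden behind a finger, so I'll move to see it.

>>> arm_command(xyz=[[-0.015, -0.03, 0.005], [-0.03, -0.06, 0.01], [-0.045, -0.09, 0.02], [-0.05, -0.105, 0.02], [-0.05, -0.105, 0.02], [-0.05, -0.105, 0.02]], rot=[[0, 0, 0], [0, 0, 0], [0, 0, 0], [0, 0, 0], [0, 0, 0], [0, 0, 0]])

```text
time: 1.45
ee_pos: [0.5749, -0.1058, 0.2428]
eef_rot: [0.708, 0.706, 0.0, 0.0]
ft_force: [0.7, 2.0, -0.7]
width: 0.0869
grip_force: 0.0
```

```bash
python3 - <<'E'
from h import *
M,im=snap("wrist","w1.png"); cv2.imwrite("pics/w1.png",im[:,:,::-1])
print(np.round(M["T"],3).tolist(),M["fx"],M["cx"],M["cy"])
for n in ["anvil_face","nut_center","spike_center"]:
    for d in r.spot_point(n,"wrist")[:1]:
        p=W("wrist",d,M); print(n,round(d["conf"],2),np.round(p,4),np.round(proj(M,p)))
# top-down rectified view of plane z=.147 : 2500 px/m
x0,x1,y0,y1=.51,.65,-.12,.10; s=2500
P=[(x0,y1),(x1,y1),(x1,y0),(x0,y0)]
src=np.float32([proj(M,(x,y,.147)) for x,y in P]); Wd,H=int((x1-x0)*s),int((y1-y0)*s)
Hm=cv2.getPerspectiveTransform(src,np.float32([(0,0),(Wd,0),(Wd,H),(0,H)]))
o=cv2.warpPerspective(im[:,:,::-1],Hm,(Wd,H)); 
for i in range(0,Wd,50): cv2.putText(o,f"{x0+i/s:.2f}",(i,8),0,.3,(0,0,255),1)
for j in range(0,H,50): cv2.putText(o,f"{y1-j/s:.2f}",(0,j+4),0,.3,(0,0,255),1)
cv2.imwrite("pics/v4.png",o)
print(r.read_state()["ee_pos"])
E
```

```text
[[1.0, 0.002, -0.0, 0.574], [-0.002, 0.96, 0.28, -0.029], [0.001, -0.28, 0.96, 0.404], [0.0, 0.0, 0.0, 1.0]] 318.44090249287746 263.86760054630753 193.29016643760374
anvil_face 0.7 [ 0.6216 -0.3176  0.0462] [300. 326.]
nut_center 0.62 [ 0.5584 -0.0619  0.1414] [245. 142.]
[ 0.57532767 -0.1034302   0.24222549]
```

View pics/v4.png

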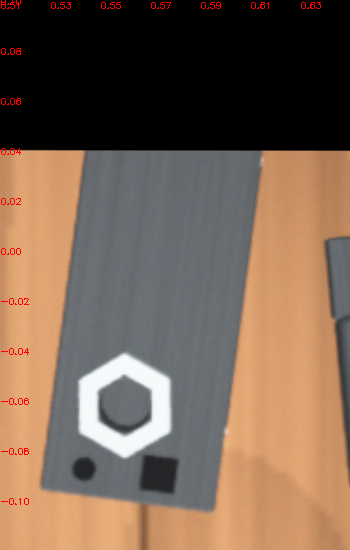

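The rectified view shows the nut centred at (125,405), which is world (0.560, -0.062), with one pair of flats facing ±x. No turn is needed. The anvil's yaw is about -0.13 rad.

>>> arm_command(xyz=[[-0.008, 0.02, 0], [-0.015, 0.042, -0.015], [-0.015, 0.042, -0.04], [-0.015, 0.042, -0.07], [-0.015, 0.042, -0.09], [-0.015, 0.042, -0.103], [-0.015, 0.042, -0.108], [-0.015, 0.042, -0.108], [-0.015, 0.042, -0.108]], rot=[[0, 0, 0], [0, 0, 0], [0, 0, 0], [0, 0, 0], [0, 0, 0], [0, 0, 0], [0, 0, 0], [0, 0, 0], [0, 0, 0]])

```text
time: 2.4
ee_pos: [0.5605, -0.0625, 0.1351]
eef_rot: [0.707, 0.707, 0.0, 0.0]
ft_force: [-1.0, -0.6, 0.4]
width: 0.0871
grip_force: 0.0
```

>>> arm_command(xyz=[[0, 0, 0], [0, 0, 0], [0, 0, 0], [0, 0, 0], [0, 0, 0], [0, 0, 0], [0, 0, 0], [0, 0, 0]], rot=[[0, 0, 0], [0, 0, 0], [0, 0, 0], [0, 0, 0], [0, 0, 0], [0, 0, 0], [0, 0, 0], [0, 0, 0]], grip=0, squeeze=30)

```text
time: 3.07
ee_pos: [0.56, -0.063, 0.1346]
eef_rot: [0.707, 0.707, 0.0, -0.0]
ft_force: [0.2, -0.5, -0.5]
width: 0.0416
grip_force: 0.0
```

>>> arm_command(xyz=[[0, 0, 0], [0, 0, 0], [0, 0, 0], [0, 0, 0.02], [0, 0, 0.05], [0, 0.01, 0.08], [0, 0.04, 0.09], [0, 0.07, 0.09]], rot=[[0, 0, 0], [0, 0, 0], [0, 0, 0], [0, 0, 0], [0, 0, 0], [0, 0, 0], [0, 0, 0], [0, 0, 0]])

```text
time: 3.73
ee_pos: [0.5615, 0.0066, 0.2281]
eef_rot: [0.708, 0.706, 0.002, 0.002]
ft_force: [1.6, 1.6, -2.4]
width: 0.0358
grip_force: 30.0
```

```bash
python3 - <<'E'
from h import *
s=2000
def rect(cam,cx,cy,z,h=.12):
    M=r.camera_model(cam); im=cv2.imread(f"pics/{cam}0.png")
    P=[(cx-h,cy+h),(cx+h,cy+h),(cx+h,cy-h),(cx-h,cy-h)]; n=int(2*h*s*.8)
    Hm=cv2.getPerspectiveTransform(np.float32([proj(M,(x,y,z)) for x,y in P]),np.float32([(0,0),(n,0),(n,n),(0,n)]))
    o=cv2.warpPerspective(im,Hm,(n,n),flags=cv2.INTER_CUBIC)
    for i in range(6):
        q=int(i*n/6); cv2.putText(o,f"{cx-h+i*h/3:.2f}",(q,8),0,.3,(0,0,255),1); cv2.putText(o,f"{cy+h-i*h/3:.2f}",(0,q+4),0,.3,(0,0,255),1)
    return o
a=rect("scene",.507,.34,.045); b=rect("side",.429,-.30,.045)
cv2.imwrite("pics/v5.png",np.hstack([a,b])); print(a.shape)
E
```

```text
(384, 384, 3)
```

View pics/v5.png

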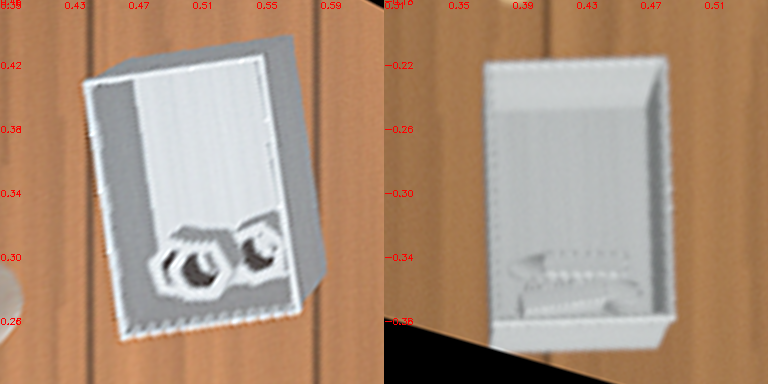

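The nut is gripped, with the opening at 36 mm. In the rectified views the nut tin is centred at (192,198), which is world (0.507, 0.336) with yaw +0.145. The spike tin is centred at (0.429, -0.300) with yaw of roughly +0.02.

>>> arm_command(xyz=[[-0.005, 0.03, 0], [-0.01, 0.065, 0], [-0.015, 0.1, 0], [-0.02, 0.135, 0], [-0.025, 0.17, 0], [-0.03, 0.205, 0], [-0.037, 0.24, 0], [-0.045, 0.275, 0], [-0.052, 0.31, -0.02], [-0.058, 0.34, -0.04], [-0.058, 0.359, -0.07], [-0.058, 0.359, -0.105], [-0.058, 0.359, -0.14], [-0.058, 0.359, -0.17], [-0.058, 0.359, -0.19], [-0.058, 0.359, -0.197], [-0.058, 0.359, -0.197], [-0.058, 0.359, -0.197]], rot=[[0, 0, 0], [0, 0, 0], [0, 0, 0.05], [0, 0, 0.1], [0, 0, 0.145], [0, 0, 0.145], [0, 0, 0.145], [0, 0, 0.145], [0, 0, 0.145], [0, 0, 0.145], [0, 0, 0.145], [0, 0, 0.145], [0, 0, 0.145], [0, 0, 0.145], [0, 0, 0.145], [0, 0, 0.145], [0, 0, 0.145], [0, 0, 0.145]])

```text
time: 5.23
ee_pos: [0.5024, 0.3664, 0.0285]
eef_rot: [0.654, 0.756, 0.0, 0.0]
ft_force: [0.2, 1.1, -0.2]
width: 0.0355
grip_force: 30.0
```

Next I'll open partly to release the nut, then rise.

>>> arm_command(xyz=[[0, 0, 0], [0, 0, 0], [0, 0, 0], [0, 0, 0], [0, 0, 0.03], [0, 0, 0.065], [0, 0, 0.1], [0, 0, 0.14], [0, 0, 0.18], [0.01, -0.03, 0.19]], rot=[[0, 0, 0], [0, 0, 0], [0, 0, 0], [0, 0, 0], [0, 0, 0], [0, 0, 0], [0, 0, 0], [0, 0, 0], [0, 0, 0], [0, 0, 0]], grip=0.6)

```text
time: 6.07
ee_pos: [0.5104, 0.3437, 0.2254]
eef_rot: [0.651, 0.759, 0.006, -0.001]
ft_force: [-0.2, 1.4, 0.3]
width: 0.052
grip_force: 0.0
```

```bash
python3 - <<'E'
from h import *
for c in ["wrist","side","scene"]:
    M,im=snap(c,c+"2.png")
    for n in ["nut_center"]+(["spike_center"] if c!="wrist" else []):
        for d in r.spot_point(n,c)[:4]: 
            p=W(c,d,M); print(c,n,round(d["conf"],2),np.round(p,4))
# spike & anvil rectified at z=.144 from scene (left) and wrist0 is unusable w/o pose
outs=[]
for cam,z in [("scene",.144),("scene",.130)]:
    M=r.camera_model(cam); im=cv2.imread("pics/%s2.png"%cam); cx,cy,h=.58,.0,.12
    P=[(cx-h,cy+h),(cx+h,cy+h),(cx+h,cy-h),(cx-h,cy-h)]; n=384
    Hm=cv2.getPerspectiveTransform(np.float32([proj(M,(x,y,z)) for x,y in P]),np.float32([(0,0),(n,0),(n,n),(0,n)]))
    o=cv2.warpPerspective(im,Hm,(n,n),flags=cv2.INTER_CUBIC)
    for i in range(6):
        q=int(i*n/6); cv2.putText(o,f"{cx-h+i*h/3:.2f}",(q,8),0,.3,(0,0,255),1); cv2.putText(o,f"{cy+h-i*h/3:.2f}",(0,q+4),0,.3,(0,0,255),1)
    outs.append(o)
outs[1]=cv2.resize(cv2.imread("pics/wrist2.png")[:,:],(410,384))
cv2.imwrite("pics/v6.png",np.hstack(outs)); print(r.read_state()["ee_pos"])
E
```

```text
wrist nut_center 0.81 [0.5003 0.3683 0.0096]
side nut_center 0.6 [0.5057 0.3665 0.0083]
side spike_center 0.76 [0.5847 0.0581 0.1402]
scene nut_center 0.79 [0.5034 0.3703 0.0116]
scene spike_center 0.73 [0.5875 0.0614 0.1387]
scene spike_center 0.62 [0.5042 0.3683 0.0107]
[0.51120426 0.33667931 0.21680854]
```

View pics/v6.png

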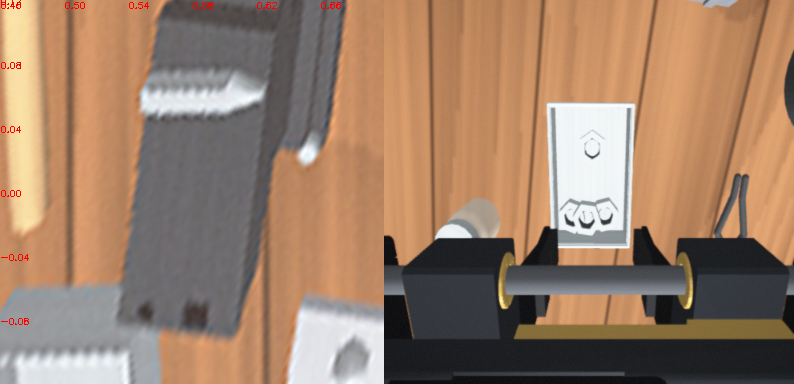

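The nut lies in the nut tin, in the picture and at (0.503, 0.368, 0.01) from the networks. The spike is centred near (0.586, 0.059), along x with yaw of about +0.06. I'll go above it, turned a quarter.

>>> arm_command(xyz=[[0.005, -0.02, 0.015], [0.01, -0.045, 0.02], [0.02, -0.07, 0.02], [0.027, -0.1, 0.02], [0.035, -0.125, 0.02], [0.042, -0.15, 0.02], [0.05, -0.175, 0.02], [0.055, -0.2, 0.02], [0.06, -0.225, 0.02], [0.065, -0.25, 0.02], [0.07, -0.265, 0.02], [0.073, -0.278, 0.02], [0.073, -0.278, 0.02], [0.073, -0.278, 0.02], [0.073, -0.278, 0.02]], rot=[[0, 0, 0.1], [0, 0, 0.22], [0, 0, 0.34], [0, 0, 0.46], [0, 0, 0.58], [0, 0, 0.7], [0, 0, 0.82], [0, 0, 0.94], [0, 0, 1.06], [0, 0, 1.18], [0, 0, 1.3], [0, 0, 1.42], [0, 0, 1.486], [0, 0, 1.486], [0, 0, 1.486]], grip=0.8)

```text
time: 7.72
ee_pos: [0.5848, 0.0588, 0.2371]
eef_rot: [-0.029, 1.0, 0.0, -0.0]
ft_force: [-0.8, 0.4, 0.7]
width: 0.0697
grip_force: 0.0
```

```bash
python3 - <<'E'
from h import *
M,im=snap("wrist","w3.png"); s=r.read_state(); print(s["ee_pos"],s["eef_rot"],s["joint_positions"])
for d in r.spot_point("spike_center","wrist")[:2]: print(d["conf"],W("wrist",d,M))
cx,cy,h=.58,.04,.1; z=.144; n=500
P=[(cx-h,cy+h),(cx+h,cy+h),(cx+h,cy-h),(cx-h,cy-h)]
Hm=cv2.getPerspectiveTransform(np.float32([proj(M,(x,y,z)) for x,y in P]),np.float32([(0,0),(n,0),(n,n),(0,n)]))
o=cv2.warpPerspective(im[:,:,::-1],Hm,(n,n),flags=cv2.INTER_CUBIC)
for i in range(10):
    q=i*50; cv2.putText(o,f"{cx-h+i*.02:.2f}",(q,8),0,.3,(0,0,255),1); cv2.putText(o,f"{cy+h-i*.02:.2f}",(0,q+4),0,.3,(0,0,255),1)
cv2.imwrite("pics/v7.png",o)
E
```

```text
[0.58478854 0.05907569 0.23723448] [-2.94340131e-02  9.99566635e-01  2.73460569e-04 -3.25752253e-04] [ 0.08808154  0.26218547 -0.32118084  1.52857816  0.08301045  1.36490113
  1.38979277]
0.83 [0.58249523 0.05376031 0.13762835]
```

View pics/v7.png

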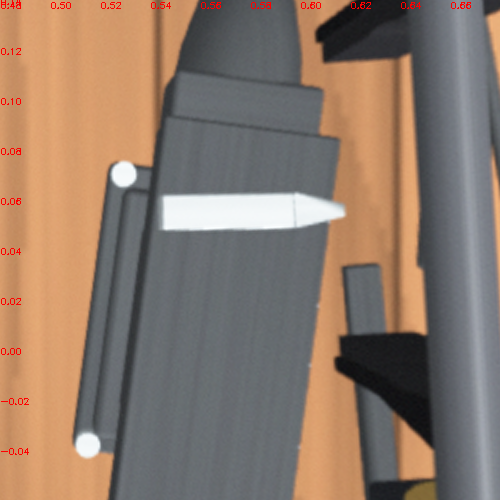

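The spike spans (162,212) to (345,210). That puts its centre at (0.582, 0.0555) with yaw of about 0.015, so I'll correct slightly, descend and grip.

>>> arm_command(xyz=[[-0.006, -0.004, -0.025], [-0.006, -0.004, -0.055], [-0.006, -0.004, -0.08], [-0.006, -0.004, -0.097], [-0.006, -0.004, -0.103], [-0.006, -0.004, -0.103], [-0.006, -0.004, -0.103]], rot=[[0, 0, -0.045], [0, 0, -0.045], [0, 0, -0.045], [0, 0, -0.045], [0, 0, -0.045], [0, 0, -0.045], [0, 0, -0.045]])

```text
time: 8.4
ee_pos: [0.5794, 0.0545, 0.1354]
eef_rot: [-0.008, 1.0, 0.0, 0.0]
ft_force: [0.4, 0.7, -0.4]
width: 0.0696
grip_force: 0.0
```

>>> arm_command(xyz=[[0, 0, 0], [0, 0, 0], [0, 0, 0], [0, 0, 0], [0, 0, 0], [0, 0, 0], [0, 0, 0], [0, 0, 0], [0, 0, 0], [0, 0, 0], [0, 0, 0]], rot=[[0, 0, 0], [0, 0, 0], [0, 0, 0], [0, 0, 0], [0, 0, 0], [0, 0, 0], [0, 0, 0], [0, 0, 0], [0, 0, 0], [0, 0, 0], [0, 0, 0]], grip=0, squeeze=30)

```text
time: 9.32
ee_pos: [0.579, 0.0541, 0.1345]
eef_rot: [-0.008, 1.0, 0.0, -0.0]
ft_force: [-0.8, 0.6, -0.2]
width: 0.0136
grip_force: 30.0
```

>>> arm_command(xyz=[[0, 0, 0.025], [0, 0, 0.055], [-0.005, -0.015, 0.08], [-0.018, -0.045, 0.085], [-0.032, -0.075, 0.085], [-0.046, -0.105, 0.085], [-0.06, -0.135, 0.085], [-0.074, -0.165, 0.085], [-0.09, -0.195, 0.075], [-0.106, -0.225, 0.06], [-0.122, -0.255, 0.04], [-0.136, -0.285, 0.02], [-0.146, -0.31, -0.01], [-0.153, -0.324, -0.04], [-0.153, -0.324, -0.07], [-0.153, -0.324, -0.09], [-0.153, -0.324, -0.102], [-0.153, -0.324, -0.102], [-0.153, -0.324, -0.102]], rot=[[0, 0, 0], [0, 0, 0], [0, 0, 0], [0, 0, 0], [0, 0, 0], [0, 0, 0], [0, 0, 0], [0, 0, 0], [0, 0, 0], [0, 0, 0], [0, 0, 0], [0, 0, 0], [0, 0, 0], [0, 0, 0], [0, 0, 0], [0, 0, 0], [0, 0, 0], [0, 0, 0], [0, 0, 0]])

```text
time: 10.9
ee_pos: [0.4257, -0.2698, 0.0324]
eef_rot: [-0.008, 1.0, 0.0, -0.001]
ft_force: [0.3, 0.0, 0.4]
width: 0.0138
grip_force: 30.0
```

>>> arm_command(xyz=[[0, 0, 0], [0, 0, 0], [0, 0, 0], [0, 0, 0], [0, 0, 0.03], [0, 0, 0.065], [0, 0, 0.1], [0, 0, 0.14], [0.01, 0, 0.17], [0.02, 0, 0.18], [0.02, 0, 0.18], [0.02, 0, 0.18]], rot=[[0, 0, 0], [0, 0, 0], [0, 0, 0], [0, 0, 0], [0, 0, 0], [0, 0, 0], [0, 0, 0], [0, 0, -0.08], [0, 0, -0.2], [0, 0, -0.32], [0, 0, -0.44], [0, 0, -0.56]], grip=0.4)

```text
time: 11.9
ee_pos: [0.447, -0.27, 0.2142]
eef_rot: [0.272, 0.962, -0.0, 0.001]
ft_force: [-0.4, -0.0, -0.9]
width: 0.0351
grip_force: 0.0
```

```bash
python3 - <<'E'
from h import *
for c in ["wrist","side","scene"]:
    M,im=snap(c,c+"4.png")
    for n in ["spike_center","nut_center","tray_grip","ball"]:
        for d in r.spot_point(n,c)[:2]: 
            p=W(c,d,M); print(c,n,round(d["conf"],2),np.round(p,4))
s=r.read_state(); print(s["ee_pos"],s["eef_rot"],s["joint_positions"],s["time"])
outs=[]
for cam,z in [("side",.010),("side",.054)]:
    M=r.camera_model(cam); im=cv2.imread("pics/%s4.png"%cam); cx,cy,h=(.429,-.3,.12) if z<.03 else (.625,-.317,.12)
    P=[(cx-h,cy+h),(cx+h,cy+h),(cx+h,cy-h),(cx-h,cy-h)]; n=384
    Hm=cv2.getPerspectiveTransform(np.float32([proj(M,(x,y,z)) for x,y in P]),np.float32([(0,0),(n,0),(n,n),(0,n)]))
    o=cv2.warpPerspective(im,Hm,(n,n),flags=cv2.INTER_CUBIC)
    for i in range(6):
        q=int(i*n/6); cv2.putText(o,f"{cx-h+i*h/3:.3f}",(q,8),0,.3,(0,0,255),1); cv2.putText(o,f"{cy+h-i*h/3:.3f}",(0,q+4),0,.3,(0,0,255),1)
    outs.append(o)
cv2.imwrite("pics/v8.png",np.hstack(outs))
E
```

```text
wrist spike_center 0.75 [ 0.4303 -0.269   0.0086]
wrist tray_grip 0.6 [ 0.6217 -0.32    0.0418]
side spike_center 0.72 [ 0.4352 -0.2698  0.0103]
side nut_center 0.15 [ 0.4344 -0.2695  0.0159]
side tray_grip 0.95 [ 0.633  -0.3201  0.0468]
side ball 0.56 [ 0.6322 -0.2572  0.0203]
side ball 0.25 [ 0.7503  0.212  -0.002 ]
scene spike_center 0.5 [ 0.4345 -0.2669  0.0148]
scene nut_center 0.86 [0.5058 0.3683 0.0098]
scene tray_grip 0.92 [ 0.6256 -0.3177  0.0463]
scene ball 0.44 [ 0.6358 -0.2575  0.0208]
[ 0.44599903 -0.26998756  0.21255797] [ 2.68939218e-01  9.63157148e-01  6.26639023e-05 -2.76179807e-05] [ 0.48314294  0.11210069 -0.02842881  1.74735537  0.00319882  1.28225998
  1.48019533] 12.65
```

View pics/v8.png

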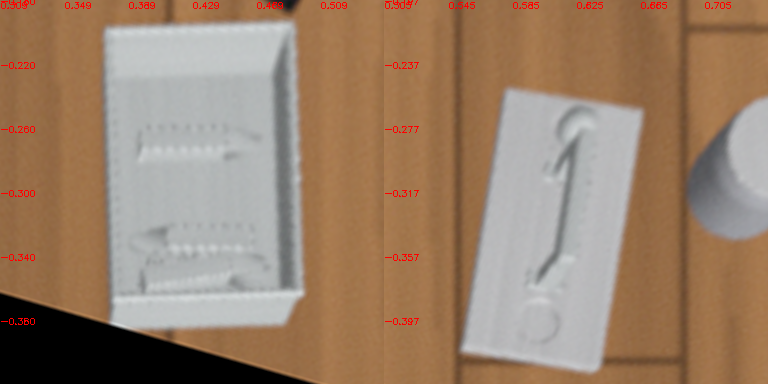

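The spike lies in its tin. The tray in the right half is at about (0.628, -0.318) with yaw around -0.155, and the ball is at its +y end near (575,125). I'll go above the handle for a closer look.

>>> arm_command(xyz=[[0.015, -0.004, 0], [0.032, -0.008, 0], [0.05, -0.012, 0], [0.07, -0.016, 0], [0.09, -0.02, 0], [0.11, -0.025, 0], [0.13, -0.03, 0], [0.15, -0.035, 0], [0.167, -0.039, 0], [0.181, -0.042, 0], [0.181, -0.042, 0], [0.181, -0.042, 0], [0.181, -0.042, 0]], rot=[[0, 0, -0.12], [0, 0, -0.24], [0, 0, -0.36], [0, 0, -0.48], [0, 0, -0.6], [0, 0, -0.72], [0, 0, -0.84], [0, 0, -0.96], [0, 0, -1.08], [0, 0, -1.181], [0, 0, -1.181], [0, 0, -1.181], [0, 0, -1.181]], grip=0.7)

```text
time: 13.73
ee_pos: [0.6264, -0.3121, 0.2124]
eef_rot: [0.759, 0.651, -0.0, -0.0]
ft_force: [-0.6, 0.1, 1.6]
width: 0.061
grip_force: 0.0
```

```bash
python3 - <<'E'
from h import *
M,im=snap("wrist","w5.png"); s=r.read_state(); print(s["ee_pos"],s["eef_rot"],s["time"])
for nme in ["tray_grip","tray","ball","tray_pocket"]:
    for d in r.spot_point(nme,"wrist")[:1]: print(nme,d["conf"],np.round(W("wrist",d,M),4))
outs=[]
for z in (.054,.010):
    cx,cy,h=.627,-.317,.1; n=400
    P=[(cx-h,cy+h),(cx+h,cy+h),(cx+h,cy-h),(cx-h,cy-h)]
    Hm=cv2.getPerspectiveTransform(np.float32([proj(M,(x,y,z)) for x,y in P]),np.float32([(0,0),(n,0),(n,n),(0,n)]))
    o=cv2.warpPerspective(im[:,:,::-1],Hm,(n,n),flags=cv2.INTER_CUBIC)
    for i in range(10):
        q=i*40; cv2.putText(o,f"{cx-h+i*.02:.3f}",(q,8),0,.3,(0,0,255),1); cv2.putText(o,f"{cy+h-i*.02:.3f}",(0,q+4),0,.3,(0,0,255),1)
    outs.append(o)
cv2.imwrite("pics/v9.png",np.hstack(outs))
E
```

```text
[ 0.62631826 -0.31215018  0.21275611] [ 7.59085844e-01  6.50990537e-01 -4.53284920e-05  9.63386469e-06] 13.7833
tray_grip 0.7 [ 0.6215 -0.3189  0.0447]
tray 0.86 [ 6.277e-01 -3.187e-01  1.000e-04]
ball 0.82 [ 0.6335 -0.2595  0.0198]
tray_pocket 0.57 [ 0.632  -0.2581  0.0088]
```

View pics/v9.png

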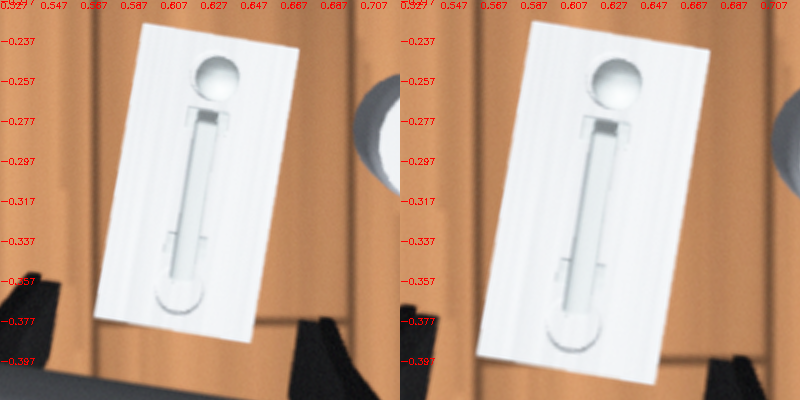

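The tray centre is at (0.624, -0.318) with yaw -0.162, the handle bar lies where expected and the ball is in its pocket at (616,83). I'll descend and grip 5 mm toward the ball for balance.

>>> arm_command(xyz=[[-0.002, -0.001, -0.03], [-0.002, -0.001, -0.065], [-0.002, -0.001, -0.1], [-0.002, -0.001, -0.13], [-0.002, -0.001, -0.155], [-0.002, -0.001, -0.172], [-0.002, -0.001, -0.182], [-0.002, -0.001, -0.186], [-0.002, -0.001, -0.186], [-0.002, -0.001, -0.186]], rot=[[0, 0, -0.009], [0, 0, -0.009], [0, 0, -0.009], [0, 0, -0.009], [0, 0, -0.009], [0, 0, -0.009], [0, 0, -0.009], [0, 0, -0.009], [0, 0, -0.009], [0, 0, -0.009]])

```text
time: 14.82
ee_pos: [0.6257, -0.3134, 0.0279]
eef_rot: [0.763, 0.647, 0.0, 0.001]
ft_force: [0.1, 0.7, 0.4]
width: 0.0608
grip_force: 0.0
```

>>> arm_command(xyz=[[0, 0, 0], [0, 0, 0], [0, 0, 0], [0, 0, 0], [0, 0, 0], [0, 0, 0], [0, 0, 0], [0, 0, 0], [0, 0, 0], [0, 0, 0], [0, 0, 0], [0, 0, 0], [0, 0, 0]], rot=[[0, 0, 0], [0, 0, 0], [0, 0, 0], [0, 0, 0], [0, 0, 0], [0, 0, 0], [0, 0, 0], [0, 0, 0], [0, 0, 0], [0, 0, 0], [0, 0, 0], [0, 0, 0], [0, 0, 0]], grip=0, squeeze=50)

```text
time: 15.9
ee_pos: [0.6251, -0.313, 0.0266]
eef_rot: [0.763, 0.647, 0.0, 0.0]
ft_force: [1.5, -0.6, -0.2]
width: 0.0115
grip_force: 50.0
```

Gripped at 11.5 mm. I'll lift gently and straight up first.

>>> arm_command(xyz=[[0, 0, 0.001], [0, 0, 0.004], [0, 0, 0.009], [0, 0, 0.016], [0, 0, 0.025], [0, 0, 0.035], [0, 0, 0.047], [0, 0, 0.06], [0, 0, 0.074], [0, 0, 0.089], [0, 0, 0.104], [0, 0, 0.119], [0, 0, 0.134], [0, 0, 0.148], [0, 0, 0.161], [0, 0, 0.171], [0, 0, 0.179], [0, 0, 0.184], [0, 0, 0.186], [0, 0, 0.186]], rot=[[0, 0, 0], [0, 0, 0], [0, 0, 0], [0, 0, 0], [0, 0, 0], [0, 0, 0], [0, 0, 0], [0, 0, 0], [0, 0, 0], [0, 0, 0], [0, 0, 0], [0, 0, 0], [0, 0, 0], [0, 0, 0], [0, 0, 0], [0, 0, 0], [0, 0, 0], [0, 0, 0], [0, 0, 0], [0, 0, 0]])

```text
time: 17.57
ee_pos: [0.625, -0.313, 0.2127]
eef_rot: [0.763, 0.647, 0.0, 0.0]
ft_force: [1.0, 0.0, -5.8]
width: 0.0115
grip_force: 50.0
```

```bash
python3 - <<'E'
from h import *
s=r.read_state(); print(s["ee_pos"],s["eef_rot"],s["grip_force"],s["width"],s["ft_force"])
M,im=snap("side","s6.png")
for n in ["ball","tray_pocket","tray","spike_center"]:
    for d in r.spot_point(n,"side")[:1]: print(n,d["conf"],np.round(W("side",d,M),4))
cv2.imwrite("pics/v10.png",cv2.resize(im[100:384,130:500,::-1],None,fx=2,fy=2))
E
```

```text
[ 0.62504752 -0.31295494  0.21265818] [7.62621307e-01 6.46845221e-01 3.15481204e-05 1.93239548e-05] 49.999883975833654 0.011540073141888518 [ 1.02775964  0.04293767 -5.76140745]
tray_pocket 0.56 [ 0.6325 -0.2559  0.1948]
tray 0.87 [ 0.6253 -0.32    0.1857]
spike_center 0.79 [ 0.4331 -0.2688  0.0135]
```

View pics/v10.png

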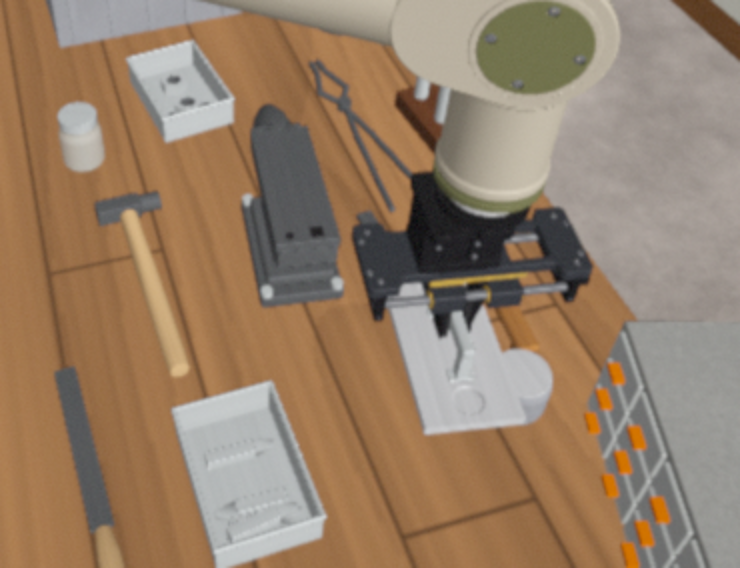

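The tray hangs level in the gripper above the bench, at image (460,370), and both tins and the bystanders are in place. I'll carry it smoothly to the anvil.

>>> arm_command(xyz=[[0, 0.0015, 0], [-0.001, 0.0045, 0], [-0.0015, 0.009, 0], [-0.0025, 0.015, 0], [-0.0035, 0.0225, 0], [-0.005, 0.0315, 0], [-0.007, 0.042, 0], [-0.009, 0.054, 0], [-0.011, 0.0675, 0], [-0.0135, 0.0825, 0], [-0.016, 0.0975, 0], [-0.0185, 0.1125, 0], [-0.021, 0.1275, 0], [-0.0235, 0.1425, 0], [-0.026, 0.1575, 0], [-0.0285, 0.1725, 0], [-0.031, 0.1875, 0], [-0.0335, 0.2025, 0], [-0.0355, 0.2175, 0], [-0.0375, 0.2325, 0]], rot=[[0, 0, 0], [0, 0, 0], [0, 0, 0], [0, 0, 0], [0, 0, 0], [0, 0, 0], [0, 0, 0], [0, 0, 0], [0, 0, 0], [0, 0, 0], [0, 0, 0], [0, 0, 0], [0, 0, 0], [0, 0, 0], [0, 0, 0], [0, 0, 0], [0, 0, 0], [0, 0, 0], [0, 0, 0], [0, 0, 0]])

```text
time: 19.48
ee_pos: [0.5871, -0.079, 0.2127]
eef_rot: [0.763, 0.647, 0.0, 0.0]
ft_force: [0.5, -0.2, -6.4]
width: 0.0109
grip_force: 50.0
```

>>> arm_command(xyz=[[-0.002, 0.0135, 0], [-0.004, 0.0265, 0], [-0.006, 0.0385, -0.001], [-0.008, 0.049, -0.002], [-0.0095, 0.058, -0.003], [-0.0105, 0.065, -0.004], [-0.0115, 0.071, -0.005], [-0.012, 0.075, -0.006], [-0.0125, 0.078, -0.006], [-0.0125, 0.0795, -0.006], [-0.0125, 0.0795, -0.006], [-0.0125, 0.0795, -0.006], [-0.0125, 0.0795, -0.006], [-0.0125, 0.0795, -0.006], [-0.0125, 0.0795, -0.006], [-0.0125, 0.0795, -0.006]], rot=[[0, 0, 0], [0, 0, 0], [0, 0, 0], [0, 0, 0], [0, 0, 0], [0, 0, 0], [0, 0, 0], [0, 0, 0], [0, 0, 0], [0, 0, 0], [0, 0, 0], [0, 0, 0], [0, 0, 0], [0, 0, 0], [0, 0, 0], [0, 0, 0]])

```text
time: 20.82
ee_pos: [0.575, -0.0012, 0.2066]
eef_rot: [0.763, 0.647, 0.0, 0.0]
ft_force: [0.2, -0.1, -6.2]
width: 0.0113
grip_force: 50.0
```

```bash
python3 - <<'E'
from h import *
s=r.read_state(); print(s["ee_pos"],s["eef_rot"],s["grip_force"],s["width"],s["ft_force"],s["time"])
for c in ["side","scene","wrist"]:
    M,im=snap(c,c+"7.png")
    for n in ["ball","tray_pocket","tray","tray_grip","spike_center","nut_center"]:
        for d in r.spot_point(n,c)[:1]: print(c,n,round(d["conf"],2),np.round(W(c,d,M),4))
print(np.abs(r.read_state()["joint_vel"]).max())
E
```

```text
[ 0.57504212 -0.00116206  0.20655346] [7.62736287e-01 6.46709637e-01 1.69133465e-05 3.45448231e-05] 50.00001009553671 0.011290330353567744 [ 0.22299624 -0.09457907 -6.18011176] 20.8167
side ball 0.52 [ 0.4303 -0.2977  0.0008]
side tray_pocket 0.78 [0.5863 0.0534 0.1895]
side tray 0.8 [ 0.5727 -0.0036  0.1827]
side tray_grip 0.56 [ 0.5808 -0.0089  0.227 ]
side spike_center 0.52 [ 0.4355 -0.2704  0.0158]
side nut_center 0.45 [0.5032 0.3713 0.0092]
scene tray_pocket 0.8 [0.5806 0.0564 0.1854]
scene tray 0.78 [ 0.5754 -0.0069  0.1789]
scene tray_grip 0.64 [ 0.5782 -0.0058  0.2252]
scene spike_center 0.45 [0.5879 0.0539 0.2013]
scene nut_center 0.68 [0.504  0.3689 0.0121]
wrist ball 0.84 [0.5806 0.053  0.1962]
wrist tray_pocket 0.57 [ 0.5706 -0.0067  0.225 ]
wrist tray 0.83 [ 0.5757 -0.0084  0.1802]
wrist tray_grip 0.61 [ 0.5717 -0.0074  0.2238]
0.002210714291984098
```

The tray's middle is at (0.575, -0.006, 0.18), the ball is in its pocket, and everything is still.

```bash
python3 -c "
from bench import r
print(r.close_job())"
```

```text
the job is handed in; nothing more can be done
None
```

I handed the job in at about 21 s: nut and spike are in their own tins, and the gripper holds the tray level and still about 5 cm above the middle of the anvil's face with the ball in its pocket; the hand-in returned no verdict.

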